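Turn over the stock tags on the jar stands

TASK

The honey (jar with the silver-grey lid) is nearly used up and fresh mustard (red lid) has just come in, so turn their stock tags over: flip the tag in front of the honey jar right over its pin to the back so that its red face is up, and flip the mustard's tag right over to the front so that its green face is up, each lying fully down on its stop. Only push the tags with the fingertips or the outside of the fingers, never pinch one between the fingers, and leave the three jars standing where they are and the nut jar's tag (golden lid) down on green.

Things in the scene. Friction and masses are not known exactly. Their poses are not given: they have to be found in the camera images.
- honey_stand: Dark wooden stand of the honey jar, fixed to the worktop; board 226 x 96 x 8 mm (x -44 to +182), tag in front, jar behind. Origin on the worktop straight below the tag's pivot pin; +x points back to the jar (axis 134 mm from the origin), z up. The three stands are about 0.16 m apart, side by side in any order. A thin wire guard 32 mm high runs round the jar's back.
- honey_pivot (a point): Middle of the tag's pivot pin, 46 mm above the worktop, along the stand's y axis. The fixed metal bracket that holds it is 54 mm wide in y and reaches 12 mm to either side of the pin in x, up to 51 mm high; below, its 2 mm thick foot on the board is 58 mm long in x.
- honey_tag (a joint): Hinge of the honey tag (rad): 0 = lying level to the front (-x of the stand), green up; 1.57 = upright; 3.14 = lying level to the back, toward the jar, red up; starts near 0 (green up). Stops at 0 and 3.14. Friction (about 0.035 N m) keeps the tag at any angle where it is left; 2 to 4 N on the thumb pad moves it.
- honey_tag_end (a point): Middle of the tag's free end, 82 mm from the pin (moves with the tag). The tag is a stiff plate 64 mm wide, 6 mm thick, one face green, the other red; lying level, its mid-plane is 46 mm above the worktop, with free space below its end.
- honey_thumb_pad (a point): Middle of the outer edge of the tag's black ribbed thumb pad, in line with the tag on the other side of the pin (moves with it): 38 mm wide, 5 mm thick, from 13 to 32 mm from the pin. Pushed down just beyond the bracket, it tips the tag up.
- honey_jar: Loose glass jar with silver-grey lid and pale amber honey, 65 mm across, 88 mm tall, standing on the 10 mm high cork seat of its stand. Origin at the centre of its underside, z up.
- mustard_stand: Dark wooden stand of the mustard jar, fixed to the worktop; board 226 x 96 x 8 mm (x -44 to +182), tag in front, jar behind. Origin on the worktop straight below the tag's pivot pin; +x points back to the jar (axis 134 mm from the origin), z up. The three stands are about 0.16 m apart, side by side in any order. A thin wire guard 32 mm high runs round the jar's back.
- mustard_pivot (a point): Middle of the tag's pivot pin, 46 mm above the worktop, along the stand's y axis. The fixed metal bracket that holds it is 54 mm wide in y and reaches 12 mm to either side of the pin in x, up to 51 mm high; below, its 2 mm thick foot on the board is 58 mm long in x.
- mustard_tag (a joint): Hinge of the mustard tag (rad): 0 = lying level to the front (-x of the stand), green up; 1.57 = upright; 3.14 = lying level to the back, toward the jar, red up; starts near 3.14 (red up). Stops at 0 and 3.14. Friction (about 0.035 N m) keeps the tag at any angle where it is left; 2 to 4 N on the thumb pad moves it.
- mustard_tag_end (a point): Middle of the tag's free end, 82 mm from the pin (moves with the tag). The tag is a stiff plate 64 mm wide, 6 mm thick, one face green, the other red; lying level, its mid-plane is 46 mm above the worktop, with free space below its end.
- mustard_thumb_pad (a point): Middle of the outer edge of the tag's black ribbed thumb pad, in line with the tag on the other side of the pin (moves with it): 38 mm wide, 5 mm thick, from 13 to 32 mm from the pin. Pushed down just beyond the bracket, it tips the tag up.
- mustard_jar: Loose glass jar with red lid and yellow mustard, 62 mm across, 85 mm tall, standing on the 10 mm high cork seat of its stand. Origin at the centre of its underside, z up.
- nut_stand: Dark wooden stand of the nut jar, fixed to the worktop; board 226 x 96 x 8 mm (x -44 to +182), tag in front, jar behind. Origin on the worktop straight below the tag's pivot pin; +x points back to the jar (axis 134 mm from the origin), z up. The three stands are about 0.16 m apart, side by side in any order. A thin wire guard 32 mm high runs round the jar's back.
- nut_pivot (a point): Middle of the tag's pivot pin, 46 mm above the worktop, along the stand's y axis. The fixed metal bracket that holds it is 54 mm wide in y and reaches 12 mm to either side of the pin in x, up to 51 mm high; below, its 2 mm thick foot on the board is 58 mm long in x.
- nut_tag (a joint): Hinge of the nut tag (rad): 0 = lying level to the front (-x of the stand), green up; 1.57 = upright; 3.14 = lying level to the back, toward the jar, red up; starts near 0 (green up). Stops at 0 and 3.14. Friction (about 0.035 N m) keeps the tag at any angle where it is left; 2 to 4 N on the thumb pad moves it.
- nut_tag_end (a point): Middle of the tag's free end, 82 mm from the pin (moves with the tag). The tag is a stiff plate 64 mm wide, 6 mm thick, one face green, the other red; lying level, its mid-plane is 46 mm above the worktop, with free space below its end.
- nut_thumb_pad (a point): Middle of the outer edge of the tag's black ribbed thumb pad, in line with the tag on the other side of the pin (moves with it): 38 mm wide, 5 mm thick, from 13 to 32 mm from the pin. Pushed down just beyond the bracket, it tips the tag up.
- nut_jar: Loose glass jar with golden-yellow lid and pale nuts, 67 mm across, 90 mm tall, standing on the 10 mm high cork seat of its stand. Origin at the centre of its underside, z up.
There are look-alikes about, which are no part of the job. Leave any blue or purple look-alike of the mustard_jar alone.

How it is judged:
At the end, for the whole second after the job is handed in: The honey tag lies to the back, red up (joint above 3.0 rad), the mustard tag to the front, green up (below 0.14 rad), the nut tag still to the front, green up (below 0.14 rad), all tags at rest; the three jars at rest, upright within 0.1 rad and within 15 mm of where they stood (value of joint honey_tag above 3 rad and value of joint each of mustard_tag, nut_tag below 0.14 rad and velocity of joint honey_tag between -0.2 and 0.2 rad/s and distance of each of honey_jar, mustard_jar, nut_jar from where it was at the start of the episode below 0.015 m and angle between each of honey_jar, mustard_jar, nut_jar's own z axis and vertical below 0.1 rad and linear speed of each of honey_jar, mustard_jar, nut_jar below 0.02 m/s and velocity of joint mustard_tag between -0.2 and 0.2 rad/s and velocity of joint nut_tag between -0.2 and 0.2 rad/s); the robot touches nothing.
It fails at once if a tag or its thumb pad is pinched between the fingers (two opposite sides pressed at once with more than 2 N each) ((contact force between the fingers and honey_green_face above 2 N and contact force between the fingers and honey_red_face above 2 N) or (contact force between the fingers and honey_left_edge above 2 N and contact force between the fingers and honey_right_edge above 2 N) or (contact force between the fingers and honey_left_pad_edge above 2 N and contact force between the fingers and honey_right_pad_edge above 2 N) or (contact force between the fingers and mustard_green_face above 2 N and contact force between the fingers and mustard_red_face above 2 N) or (contact force between the fingers and mustard_left_edge above 2 N and contact force between the fingers and mustard_right_edge above 2 N) or (contact force between the fingers and mustard_left_pad_edge above 2 N and contact force between the fingers and mustard_right_pad_edge above 2 N) or (contact force between the fingers and nut_green_face above 2 N and contact force between the fingers and nut_red_face above 2 N) or (contact force between the fingers and nut_left_edge above 2 N and contact force between the fingers and nut_right_edge above 2 N) or (contact force between the fingers and nut_left_pad_edge above 2 N and contact force between the fingers and nut_right_pad_edge above 2 N)).
It fails at once if a jar is lifted, carried or shoved more than 20 mm from its place (distance of any of honey_jar, mustard_jar, nut_jar from where it was at the start of the episode above 0.02 m).
It fails at once if a jar is tipped more than 0.3 rad (angle between any of honey_jar, mustard_jar, nut_jar's own z axis and vertical above 0.3 rad).
It fails at once if the nut jar's tag is raised more than 0.5 rad (value of joint nut_tag above 0.5 rad).
It also fails if it takes over 48 s, if anything falls off the work surface, if the arm or the gripper's body presses on something with over 40 N, if the wrist force passes 120 N, or if a joint passes its speed limit or range.

ROBOT

A 7-joint arm with a two-finger parallel gripper is mounted at the origin on a cart in front of the work surface, level with it; the furniture and walls round the work are solid. World frame = base frame: x ahead of the robot, y to its left, z up, the work surface at z = 0. Lengths are in m, angles in rad, forces in N, time in s.
With the tool pointing down it reaches from about 0.425 to 0.875 m from the base axis. Payload 4.7 kg.
Tool frame: the origin (TCP) lies midway between the tips of the shut fingers; the grasp point (between the pads) lies ctrl.grasp_offset behind it (ctrl.grasp_offset is the distance from the TCP to the grasp point, in m); z points along the fingers, y is the line along which they close (so a half turn about z gives the same grasp; the last joint's range is limited). The gripper opens to 87 mm and grips with 3 to 60 N. Pads are 19 mm wide; open, the fingers measure 117 mm over their backs; the gripper's body (75 mm by 190 mm) begins 51 mm behind the grasp point.
Start: joints at [-1.147, 0.321, -0.07, 1.45, 0.023, 1.371, -0.057], TCP at [0.259, 0.596, 0.223] pointing down, gripper open.
Joint ranges: [-2.86, 2.86], [-0.3, 2.09], [-1.38, 1.24], [0.06, 2.45], [-1.56, 4.7], [0.09, 2.05], [-2.69, 2.69]. Speed limits (rad/s): [2.57, 2.57, 3.14, 3.14, 3.14, 3.14, 3.14].

INTERFACE

Orientations are given as a rotation vector (axis times angle).
In Python, from bench import ctrl gives the robot as it stands. The module is installed in compiled form; this text tells all that it offers.
- The arm moves only by the tool jog_arm, never from a script. Its argument "moves" is one flat list of numbers, 7 for each row, row after row: the shift along the tool's x, y, z in units of 30 cm (1.0 is 30 cm), then the turn, a rotation vector about the tool's x, y, z in units of 60 degrees (1.0 is 60 degrees), then the gripper's target within -1 to 1 (fully open at 1, half-way at 0, shut at -1). In form: [x, y, z, wx, wy, wz, fingers, x, y, z, wx, wy, wz, fingers, ...]. A call has exactly 8 rows; each row is the pose to reach, as a shift and turn from the pose commanded when the call began, along the tool's axes at that moment; what a row does not reach only later rows make up. A row lasts 1/8 s, in which the tool goes at most 62.5 mm and 10.7 degrees, less where a joint would pass 70% of its speed; a pose out of reach is approached as far as the arm can. A call with a number of a shift or a turn outside -1 to 1 is refused whole. A call with a gripper value outside its range is refused whole. The fingers move at their own pace and stop on an object; "newtons" is the grip in N (left out, the last holds). Time passes only in rows, so rows that repeat a pose let the fingers close, or fill a call up. It gives the time, the measured TCP pose, the force, the opening and the grip force at its end, in the units of the state.
- ctrl.get_state(): the state, without advancing time (a new reading comes with each control period).
- ctrl.get_image(name): name is "side" or "top"; returns a dict with "pixels" (384x512x3 uint8, red, green, blue), "fx", "fy", "cx", "cy" (pixels), "dist" ([k1, k2, p1, p2, k3] as OpenCV has them; the pictures are not rectified), "xyz" and "rotation" of the camera in the world. Camera axes: x right, y up, looking along -z (the intrinsics and any distortion apply to the point x, -y, -z); pixel columns grow to the right and rows downward; lengths in m; the calibration is good to about 2 mm. A picture is of the moment at which its call begins. There is no depth.
- ctrl.close_job(): hands the job in; it is judged then, once.
The state is a dict: "time": time; "joint_positions": joint angles; "qd": joint speeds; "joint_torque": joint torques, N m; "position": TCP position; "tool_rot": TCP orientation; "ft_force": force on the tool from outside, world axes, zero at the start; "torque": the same for the moment, N m; "grip_width": opening from 0.0 (shut) to 1.0 (fully open); "grip_force": force on a finger pad.
Only numpy, scipy, OpenCV 4.12 (cv2) and the standard library are available. Lean on these libraries where they do the work, as an engineer would, in place of code of your own. Each camera call takes 0.05 s, during which the arm holds its last target. There are 200 camera calls.

## Working session

There is one attempt and no reset: what is moved stays moved. The work goes in short steps, Python scripts to look and compute and a tool call to move; the robot and the scene stay as the last step left them, time stands still between calls to the robot, and variables do not carry over. Pictures are saved under pics/ and viewed, at most 10 in all, crops included, and the job is handed in when it is done.

Besides the shell and the picture viewer there is one more tool, called after ">>>" by a JSON object that holds its "api" and its "payload", one argument or row to a line. jog_arm: Moves the arm, as the interface text tells. Its arguments: {"type":"object","properties":{"moves":{"type":"array"},"newtons":{"type":"number"}},"required":["moves"]}

```bash
mkdir -p pics
cat > h.py <<'E'
import numpy as np, cv2
from bench import ctrl
from scipy.spatial.transform import Rotation as R
def rot(im):
    r=np.array(im["rotation"],float)
    return r if r.shape==(3,3) else R.from_rotvec(r).as_matrix()
def K(im): return np.array([[im["fx"],0,im["cx"]],[0,im["fy"],im["cy"]],[0,0,1]])
def ray(im,uv):
    p=cv2.undistortPoints(np.array([[uv]],float),K(im),np.array(im["dist"],float))[0,0]
    return np.array(im["xyz"]),rot(im)@np.array([p[0],-p[1],-1])
def onz(im,uv,z):
    o,d=ray(im,uv); return o+d*(z-o[2])/d[2]
def proj(im,P):
    c=(np.atleast_2d(P)-np.array(im["xyz"]))@rot(im)*np.array([1,-1,-1])
    return cv2.projectPoints(c,np.zeros(3),np.zeros(3),K(im),np.array(im["dist"],float))[0][:,0]
def snap(cam,name):
    im=ctrl.get_image(cam); cv2.imwrite(f"pics/{name}.png",cv2.cvtColor(im["pixels"],cv2.COLOR_RGB2BGR)); return im
E
python3 - <<'E'
from h import *
for c in("top","side"):
    im=snap(c,c+"0"); print(c,im["xyz"],im["rotation"],im["fx"],im["dist"])
print(ctrl.get_state(),ctrl.grasp_offset)
E
```

```text
top [0.37358265 0.21150816 1.10392177] [ 0.1387685  -0.14523836 -1.59139514] 489.7574026473888 [-0.11530885  0.          0.          0.          0.        ]
side [ 0.41964822 -0.46444997  0.57197316] [ 0.92370506 -0.07077749 -0.17000818] 410.5521764591909 [0.00185343 0.         0.         0.         0.        ]
{'time': 0.1, 'joint_positions': array([-1.14688617,  0.32173733, -0.07012673,  1.45154229,  0.02261965,
        1.37079528, -0.05689562]), 'qd': array([ 0.00085305, -0.00216363, -0.00056681, -0.00516127,  0.00184891,
       -0.00063433, -0.00085352]), 'joint_torque': array([-2.14745492e-04, -4.92576313e+01, -4.05812413e-01, -3.13398206e+01,
       -6.40789862e-02,  3.94539919e-02,  6.11350151e-05]), 'position': array([0.25881462, 0.59571713, 0.22158409]), 'tool_rot': array([-6.39065995e-01, -3.07565221e+00,  2.63297953e-03]), 'ft_force': array([-0.53076978, -0.56851323, -0.23306959]), 'torque': array([0.02059229, 0.01759006, 0.00015546]), 'grip_force': 0.0, 'grip_width': 0.9979699421872715} 0.0187
```

View pics/top0.png

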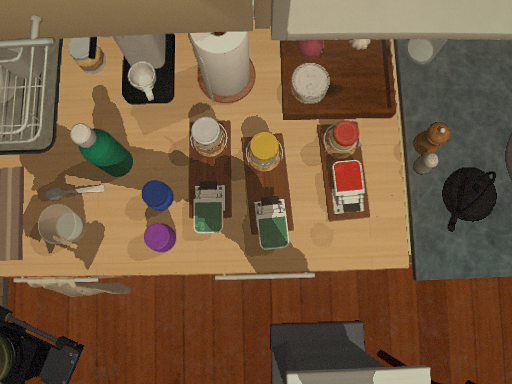

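View pics/side0.png

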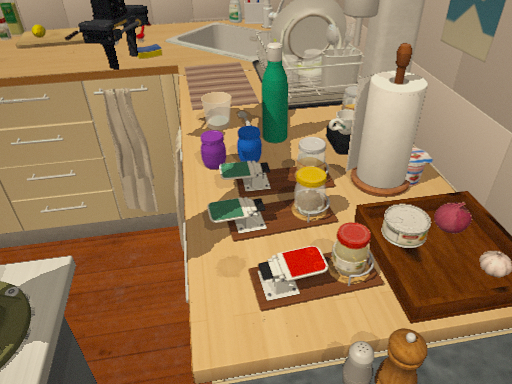

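The top view has honey on the left (lid 208,133; green tag 209,213), nut in the middle (lid 264,148; green tag 272,230) and mustard on the right (lid 344,134; red tag 348,177). The side view confirms that order, with blue and purple decoys beyond the honey.

```bash
cat > meas.py <<'E'
from h import *
im=ctrl.get_image("top"); hsv=cv2.cvtColor(im["pixels"],cv2.COLOR_RGB2HSV)
def blob(lo,hi,roi):
    m=cv2.inRange(hsv,lo,hi); z=np.zeros_like(m); x0,y0,x1,y1=roi; z[y0:y1,x0:x1]=m[y0:y1,x0:x1]
    c=max(cv2.findContours(z,cv2.RETR_EXTERNAL,cv2.CHAIN_APPROX_NONE)[0],key=cv2.contourArea); return c
G=((65,70,30),(95,255,255));RD=((0,170,120),(8,255,255))
S=dict(honey=(((0,0,120),(180,45,255)),(190,115,226,152),.098,G,(190,195,228,235)),
 nut=(((20,120,100),(32,255,255)),(245,130,285,162),.100,G,(254,210,292,250)),
 mustard=(((0,120,100),(12,255,255)),(328,118,362,148),.095,RD,(330,158,368,196)))
for n,(lc,lr,lz,tc,tr) in S.items():
    l=blob(*lc,lr); t=blob(*tc,tr)
    (u,v),r=cv2.minEnclosingCircle(l); J=onz(im,(u,v),lz)
    pts=np.array([onz(im,p[0].astype(float),.049)[:2] for p in t],np.float32)
    rc=cv2.minAreaRect(pts); T=np.array(rc[0]); d=J[:2]-T; L=np.hypot(*d); d/=L
    b=cv2.boxPoints(rc); e=[b[1]-b[0],b[2]-b[1]]; e=max(e,key=lambda q:abs(q@d)/np.hypot(*q)); e=e/np.hypot(*e)*np.sign(e@d)
    print(n,"lid px",(u,v),r,"J",J[:2].round(4),"T",T.round(4),"size",np.round(rc[1],4),"dist",L.round(4),"yaw jt",np.degrees(np.arctan2(d[1],d[0])).round(1),"rect",np.degrees(np.arctan2(e[1],e[0])).round(1),"pivot",(J[:2]-.134*d).round(4))
E
python3 meas.py
```

```text
honey lid px (205.4898223876953, 130.8482666015625) 14.02807903289795 J [0.6695 0.3194] T [0.4679 0.3323] size [0.0022 0.0022] dist 0.202 yaw jt -3.6 rect -0.4 pivot [0.5358 0.3279]
nut lid px (264.07086181640625, 145.96063232421875) 14.50311279296875 J [0.6325 0.1954] T [0.4399 0.153 ] size [0.0021 0.    ] dist 0.1972 yaw jt 12.4 rect nan pivot [0.5016 0.1666]
mustard lid px (346.0886535644531, 132.60992431640625) 13.805368423461914 J [0.6592 0.0187] T [0.5738 0.0121] size [0.063  0.0566] dist 0.0857 yaw jt 4.4 rect 4.4 pivot [0.5256 0.0084]meas.py:15: RuntimeWarning: invalid value encountered in scalar divide
  b=cv2.boxPoints(rc); e=[b[1]-b[0],b[2]-b[1]]; e=max(e,key=lambda q:abs(q@d)/np.hypot(*q)); e=e/np.hypot(*e)*np.sign(e@d)
meas.py:15: RuntimeWarning: invalid value encountered in divide
  b=cv2.boxPoints(rc); e=[b[1]-b[0],b[2]-b[1]]; e=max(e,key=lambda q:abs(q@d)/np.hypot(*q)); e=e/np.hypot(*e)*np.sign(e@d)
```

```bash
python3 - <<'E'
import cv2
a=cv2.imread("pics/top0.png"); h=cv2.cvtColor(a,cv2.COLOR_BGR2HSV)
for u,v in((208,212),(200,225),(272,228),(285,240),(205,130),(213,140)): print(u,v,h[v,u])
cv2.imwrite("pics/crop0.png",cv2.resize(a[110:255,180:380],None,fx=4,fy=4,interpolation=cv2.INTER_CUBIC))
E
sed -i 's/G=((65,70,30),(95/G=((60,60,20),(100/' meas.py
```

```text
208 212 [47 79 74]
200 225 [ 62  82 133]
272 228 [50 73 77]
285 240 [53 78 92]
205 130 [ 20  42 177]
213 140 [ 27  26 193]
```

View pics/crop0.png

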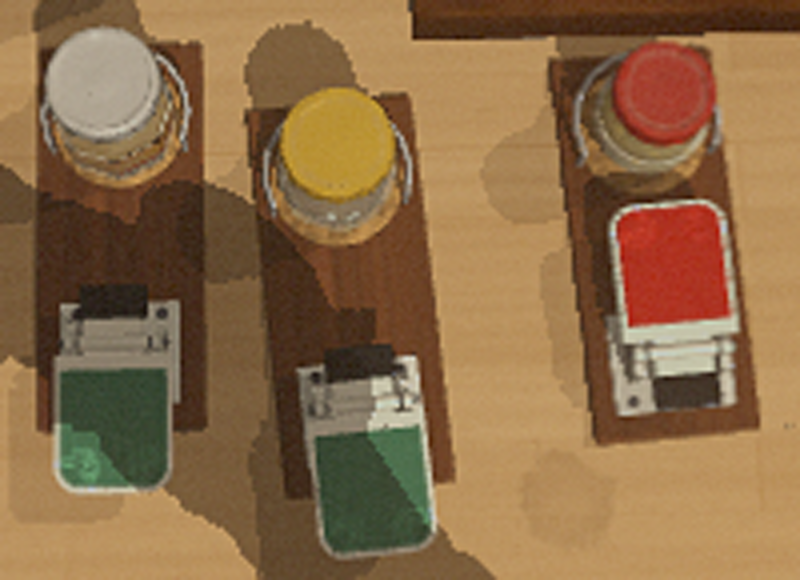

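The crop shows all three stands clearly. The black pads are at full-image px honey (208,185), nut (270,200) and mustard (352,208), and the lids match my fitted circles.

```bash
sed -i 's/G=((60,60,20),(100/G=((36,60,20),(100/' meas.py
cat >> meas.py <<'E'
c=lambda x,y:(x/4+180-.4,y/4+110-.4)
for n,p,s,pr in(("honey",c(113,301),1,((80,287),(147,285),(147,317),(80,318))),("mustard",c(687,391),-1,((654,380),(718,376),(722,404),(656,409))),("nut",c(360,361),1,((324,350),(393,344),(396,374),(328,379)))):
    print(n,"pad",onz(im,p,.048).round(4),[onz(im,c(*q),.048)[:2].round(4).tolist() for q in pr])
for n,q in(("honey",((40,43),(202,41),(206,430),(37,430))),("mustard",((549,60),(708,45),(760,428),(598,445)))):
    Q=np.array([onz(im,c(*a),.008)[:2] for a in q]); d=(Q[0]+Q[1]-Q[2]-Q[3])/2;L=np.hypot(*d);d/=L
    F=(Q[2]+Q[3])/2; print(n,"board",L,np.degrees(np.arctan2(d[1],d[0])),"pivot",F+.044*d, Q[0]+Q[1]-F-F and 0 if 0 else (Q[0]+Q[1])/2-.182*d)
for n,e,z in(("honey end",(113,492),.046),("mustard end",(668,201),.049)): print(n,onz(im,c(*e),z).round(4))
E
python3 meas.py
```

```text
honey lid px (208.0, 132.0) 17.117341995239258 J [0.6668 0.3141] T [0.4916 0.3203] size [0.0567 0.0633] dist 0.1753 yaw jt -2.0 rect -0.7 pivot [0.5329 0.3188]
nut lid px (264.0743103027344, 145.8648681640625) 14.410014152526855 J [0.6327 0.1954] T [0.4547 0.1806] size [0.0627 0.0572] dist 0.1786 yaw jt 4.7 rect 4.9 pivot [0.4992 0.1843]
mustard lid px (346.0886535644531, 132.60992431640625) 13.805368423461914 J [0.6592 0.0187] T [0.5739 0.0125] size [0.0632 0.0561] dist 0.0855 yaw jt 4.2 rect 4.2 pivot [0.5255 0.0089]
honey pad [0.5613 0.3201 0.048 ] [[0.5695, 0.3382], [0.5697, 0.3014], [0.5519, 0.3015], [0.5523, 0.3383]]
mustard pad [0.5036 0.008  0.048 ] [[0.5101, 0.0258], [0.5114, -0.0096], [0.4959, -0.0109], [0.4942, 0.0255]]
nut pad [0.5247 0.1858 0.048 ] [[0.5313, 0.2052], [0.5336, 0.1675], [0.5171, 0.1664], [0.5153, 0.2035]]
honey board 0.22715654655920922 -0.29200526517421554 pivot [0.53863114 0.31979531] [0.53978767 0.31978941]
mustard board 0.22602916308290424 4.167623425608195 pivot [0.52669405 0.00929845] [0.52672314 0.00930057]
honey end [0.4569 0.3211 0.046 ]
mustard end [0.6096 0.0126 0.049 ]
```

```bash
cat >> h.py <<'E'
P=dict(honey=((.538,.320),np.radians(-.4)),mustard=((.5265,.009),np.radians(4.2)))
def goal(n,x,z,y=0):
    (px,py),a=P[n]; c,s=np.cos(a),np.sin(a)
    return np.array([px+c*x-s*y,py+s*x+c*y,z]),np.array([[-c,s,0],[-s,-c,0],[0,0,1.]])@np.diag([1,-1,-1])
def rows(n,L,cmd=None):
    s=ctrl.get_state(); p=s["position"]; A=R.from_rotvec(s["tool_rot"]).as_matrix()
    print("t",round(s["time"],2),"at",p.round(4),"F",s["ft_force"].round(2),"gw",round(s["grip_width"],2))
    for x,z in L:
        g,B=goal(n,x,z); print((x,z),(A.T@(g-p)/.3).round(3),(R.from_matrix(A.T@B).as_rotvec()/(np.pi/3)).round(3))
E
python3 -c "
from h import *
rows('honey',[(.025,.2),(.025,.09),(.025,.06)])"
```

```text
t 0.2 at [0.2589 0.5958 0.2219] F [ 0.21 -1.27  0.49] gw 1.0
(0.025, 0.2) [-1.296 -0.44   0.074] [-0.001 -0.    -0.385]
(0.025, 0.09) [-1.296 -0.439  0.44 ] [-0.001 -0.    -0.385]
(0.025, 0.06) [-1.296 -0.439  0.54 ] [-0.001 -0.    -0.385]
```

>>> {"api": "jog_arm", "payload": {
  "moves": [-0.16, -0.055, 0, 0, 0, -0.06, -1, -0.32, -0.11, 0, 0, 0, -0.13, -1, -0.48, -0.16, 0, 0, 0, -0.2, -1, -0.64, -0.22, 0, 0, 0, -0.26, -1, -0.8, -0.27, 0, 0, 0, -0.32, -1, -0.96, -0.325, 0, 0, 0, -0.385, -1, -1.0, -0.34, 0, 0, 0, -0.385, -1, -1.0, -0.34, 0, 0, 0, -0.385, -1],
  "newtons": 20
}}

```text
time: 1.2
position: [0.4938, 0.3825, 0.2223]
tool_rot: [-0.014, -3.141, -0.0]
ft_force: [0.2, 0.5, -0.4]
grip_width: 0.174
grip_force: 0.0
```

```bash
python3 -c "
from h import *
rows('honey',[(.025,.2),(.025,.09),(.025,.06),(.025,.031)])"
```

```text
t 1.2 at [0.4938 0.3825 0.2223] F [ 0.18  0.48 -0.45] gw 0.17
(0.025, 0.2) [-0.232 -0.207  0.074] [ 0.    -0.    -0.002]
(0.025, 0.09) [-0.233 -0.207  0.441] [ 0.    -0.    -0.002]
(0.025, 0.06) [-0.233 -0.207  0.541] [ 0.    -0.    -0.002]
(0.025, 0.031) [-0.233 -0.207  0.638] [ 0.    -0.    -0.002]
```

>>> {"api": "jog_arm", "payload": {
  "moves": [-0.12, -0.1, 0.02, 0, 0, 0, -1, -0.233, -0.207, 0.05, 0, 0, 0, -1, -0.233, -0.207, 0.2, 0, 0, 0, -1, -0.233, -0.207, 0.35, 0, 0, 0, -1, -0.233, -0.207, 0.45, 0, 0, 0, -1, -0.233, -0.207, 0.5, 0, 0, 0, -1, -0.233, -0.207, 0.5, 0, 0, 0, -1, -0.233, -0.207, 0.5, 0, 0, 0, -1]
}}

```text
time: 2.2
position: [0.5637, 0.3218, 0.0743]
tool_rot: [0.009, 3.139, 0.003]
ft_force: [0.3, 0.9, 1.0]
grip_width: 0.006
grip_force: 0.0
```

Run:
```python
from h import *
rows('honey',[(.025,.05),(.025,.04),(.025,.031)])
im=snap("side","s1"); print(proj(im,ctrl.get_state()["position"]))
a=cv2.imread("pics/s1.png")[120:260,190:390]; cv2.imwrite("pics/s1c.png",cv2.resize(a,None,fx=4,fy=4))
```

```text
t 2.2 at [0.5637 0.3218 0.0743] F [0.31 0.94 0.96] gw 0.01
(0.025, 0.05) [ 0.003 -0.007  0.081] [0.002 0.002 0.001]
(0.025, 0.04) [ 0.003 -0.007  0.114] [0.002 0.002 0.001]
(0.025, 0.031) [ 0.003 -0.007  0.144] [0.002 0.002 0.001]
[[265.98911847 155.71528449]]
```

View pics/s1c.png

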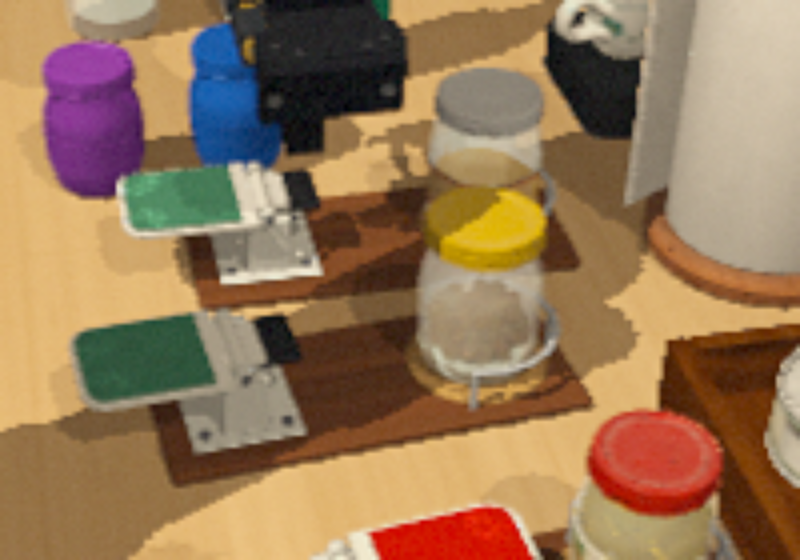

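The fingertips (crop 305,148) hang just above the honey pad (297,190), clear of the jar. Next I push down.

>>> {"api": "jog_arm", "payload": {
  "moves": [0, -0.006, 0.04, 0, 0, 0, -1, 0, -0.006, 0.07, 0, 0, 0, -1, 0, -0.006, 0.09, 0, 0, 0, -1, 0, -0.006, 0.105, 0, 0, 0, -1, 0, -0.006, 0.12, 0, 0, 0, -1, 0, -0.006, 0.135, 0, 0, 0, -1, 0, -0.006, 0.145, 0, 0, 0, -1, 0, -0.006, 0.145, 0, 0, 0, -1]
}}

```text
time: 3.25
position: [0.563, 0.3189, 0.0286]
tool_rot: [0.01, 3.141, 0.0]
ft_force: [1.5, 0.1, 0.2]
grip_width: 0.007
grip_force: 0.7
```

Run:
```python
from h import *
rows('honey',[(.025,.15),(-.085,.15),(-.085,.08)])
snap("side","s2")
a=cv2.imread("pics/s2.png")[120:260,190:390]; cv2.imwrite("pics/s2c.png",cv2.resize(a,None,fx=4,fy=4))
```

```text
t 3.25 at [0.563  0.3189 0.0286] F [1.46 0.15 0.18] gw 0.01
(0.025, 0.15) [ 0.     0.003 -0.405] [0. 0. 0.]
(-0.085, 0.15) [ 0.367  0.003 -0.405] [0. 0. 0.]
(-0.085, 0.08) [ 0.367  0.003 -0.171] [0. 0. 0.]
```

View pics/s2c.png

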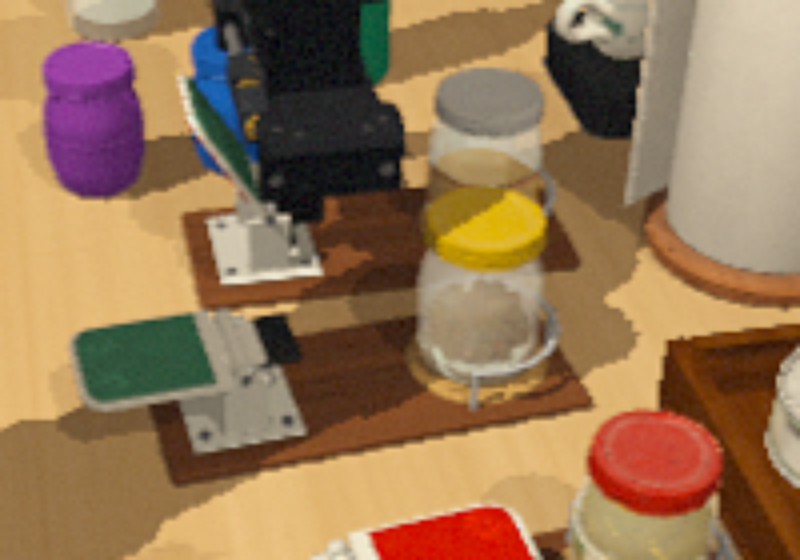

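The tag stands at about 55°, its end at crop (185,82). Now up, over to the front, and down.

>>> {"api": "jog_arm", "payload": {
  "moves": [0, 0, -0.15, 0, 0, 0, -1, 0, 0, -0.3, 0, 0, 0, -1, 0, 0, -0.44, 0, 0, 0, -1, 0.1, 0, -0.45, 0, 0, 0, -1, 0.25, 0, -0.45, 0, 0, 0, -1, 0.37, 0, -0.45, 0, 0, 0, -1, 0.37, 0, -0.3, 0, 0, 0, -1, 0.37, 0, -0.18, 0, 0, 0, -1]
}}

```text
time: 4.3
position: [0.4507, 0.3193, 0.0819]
tool_rot: [-0.009, -3.141, 0.001]
ft_force: [0.5, 0.2, 0.5]
grip_width: 0.003
grip_force: 0.0
```

Run:
```python
from h import *
rows('honey',[(-.085,.08),(-.03,.08),(.0,.08),(.03,.08),(.045,.07),(.05,.051)])
```

```text
t 4.3 at [0.4507 0.3193 0.0819] F [0.49 0.2  0.47] gw 0.0
(-0.085, 0.08) [-0.008  0.004  0.006] [-0.    -0.001  0.001]
(-0.03, 0.08) [-0.191  0.004  0.006] [-0.    -0.001  0.001]
(0.0, 0.08) [-0.291  0.004  0.006] [-0.    -0.001  0.001]
(0.03, 0.08) [-0.391  0.004  0.006] [-0.    -0.001  0.001]
(0.045, 0.07) [-0.441  0.004  0.039] [-0.    -0.001  0.001]
(0.05, 0.051) [-0.458  0.004  0.103] [-0.    -0.001  0.001]
```

>>> {"api": "jog_arm", "payload": {
  "moves": [-0.06, 0, 0, 0, 0, 0, -1, -0.12, 0, 0, 0, 0, 0, -1, -0.18, 0, 0, 0, 0, 0, -1, -0.24, 0, 0, 0, 0, 0, -1, -0.3, 0, 0, 0, 0, 0, -1, -0.35, 0, 0, 0, 0, 0, -1, -0.4, 0, 0, 0, 0, 0, -1, -0.4, 0, 0, 0, 0, 0, -1]
}}

```text
time: 5.3
position: [0.5739, 0.3182, 0.0835]
tool_rot: [0.013, 3.14, 0.0]
ft_force: [0.4, -0.5, -0.4]
grip_width: 0.007
grip_force: 0.0
```

>>> {"api": "jog_arm", "payload": {
  "moves": [-0.02, 0, 0.02, 0, 0, 0, -1, -0.04, 0, 0.04, 0, 0, 0, -1, -0.055, 0, 0.06, 0, 0, 0, -1, -0.06, 0, 0.08, 0, 0, 0, -1, -0.06, 0, 0.095, 0, 0, 0, -1, -0.06, 0, 0.103, 0, 0, 0, -1, -0.06, 0, 0.108, 0, 0, 0, -1, -0.06, 0, 0.108, 0, 0, 0, -1]
}}

```text
time: 6.3
position: [0.5899, 0.3186, 0.0507]
tool_rot: [-0.01, -3.142, -0.0]
ft_force: [-0.0, 0.2, -0.9]
grip_width: 0.006
grip_force: 0.0
```

Run:
```python
from h import *
rows('mustard',[(-.025,.17),(-.025,.075)])
snap("side","s3")
a=cv2.imread("pics/s3.png")[120:320,190:390]; cv2.imwrite("pics/s3c.png",cv2.resize(a,None,fx=3,fy=3))
```

```text
t 6.3 at [0.5899 0.3186 0.0507] F [-0.03  0.21 -0.86] gw 0.01
(-0.025, 0.17) [ 0.288 -1.04  -0.398] [ 0.    -0.    -0.076]
(-0.025, 0.075) [ 0.288 -1.04  -0.081] [ 0.    -0.    -0.076]
```

View pics/s3c.png

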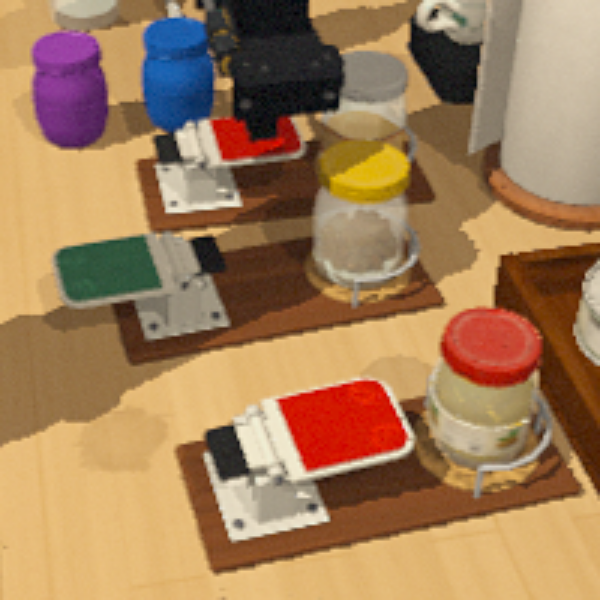

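The honey tag lies back, red up (crop 255,138). I press it down a little further, then travel to the mustard stand.

>>> {"api": "jog_arm", "payload": {
  "moves": [0, 0, 0.006, 0, 0, 0, -1, 0, 0, 0.01, 0, 0, 0, -1, 0, 0, 0.01, 0, 0, 0, -1, 0, 0, -0.1, 0, 0, 0, -1, 0, 0, -0.25, 0, 0, 0, -1, 0, 0, -0.42, 0, 0, 0, -1, 0.1, -0.15, -0.45, 0, 0, 0, -1, 0.2, -0.3, -0.45, 0, 0, -0.03, -1]
}}

```text
time: 7.35
position: [0.5296, 0.2285, 0.1872]
tool_rot: [-0.041, 3.138, 0.002]
ft_force: [-0.1, -0.7, 0.7]
grip_width: 0.007
grip_force: 0.0
```

>>> {"api": "jog_arm", "payload": {
  "moves": [0.03, -0.15, 0, 0, 0, -0.02, -1, 0.06, -0.3, 0, 0, 0, -0.03, -1, 0.09, -0.45, 0, 0, 0, -0.045, -1, 0.09, -0.6, 0, 0, 0, -0.045, -1, 0.09, -0.7, 0, 0, 0, -0.045, -1, 0.09, -0.74, 0, 0, 0, -0.045, -1, 0.09, -0.74, 0.1, 0, 0, -0.045, -1, 0.09, -0.74, 0.2, 0, 0, -0.045, -1]
}}

```text
time: 8.35
position: [0.5084, 0.0077, 0.1253]
tool_rot: [-0.115, 3.138, 0.002]
ft_force: [-0.2, -0.3, -0.6]
grip_width: 0.007
grip_force: 0.0
```

Run:
```python
from h import *
rows('mustard',[(-.025,.075),(-.025,.055),(-.025,.0285),(-.025,.165)])
```

```text
t 8.35 at [0.5084 0.0077 0.1253] F [-0.15 -0.35 -0.63] gw 0.01
(-0.025, 0.075) [ 0.023 -0.     0.168] [ 0.001  0.001 -0.   ]
(-0.025, 0.055) [ 0.023 -0.     0.234] [ 0.001  0.001 -0.   ]
(-0.025, 0.0285) [ 0.023 -0.     0.323] [ 0.001  0.001 -0.   ]
(-0.025, 0.165) [ 0.023  0.    -0.132] [ 0.001  0.001 -0.   ]
```

>>> {"api": "jog_arm", "payload": {
  "moves": [0.023, 0, 0.08, 0, 0, 0, -1, 0.023, 0, 0.17, 0, 0, 0, -1, 0.023, 0, 0.22, 0, 0, 0, -1, 0.023, 0, 0.25, 0, 0, 0, -1, 0.023, 0, 0.275, 0, 0, 0, -1, 0.023, 0, 0.3, 0, 0, 0, -1, 0.023, 0, 0.322, 0, 0, 0, -1, 0.023, 0, 0.322, 0, 0, 0, -1]
}}

```text
time: 9.35
position: [0.5004, 0.0057, 0.0284]
tool_rot: [0.113, -3.138, 0.0]
ft_force: [-0.1, -0.6, 0.6]
grip_width: 0.004
grip_force: 0.0
```

Run:
```python
from h import *
rows('mustard',[(-.025,.165),(.079,.165),(.079,.095)])
snap("side","s4")
a=cv2.imread("pics/s4.png")[120:320,190:390]; cv2.imwrite("pics/s4c.png",cv2.resize(a,None,fx=3,fy=3))
```

```text
t 9.35 at [0.5004 0.0057 0.0284] F [-0.05 -0.64  0.56] gw 0.0
(-0.025, 0.165) [-0.004  0.005 -0.455] [-0.    -0.001 -0.002]
(0.079, 0.165) [-0.35   0.005 -0.456] [-0.    -0.001 -0.002]
(0.079, 0.095) [-0.351  0.005 -0.223] [-0.    -0.001 -0.002]
```

View pics/s4c.png

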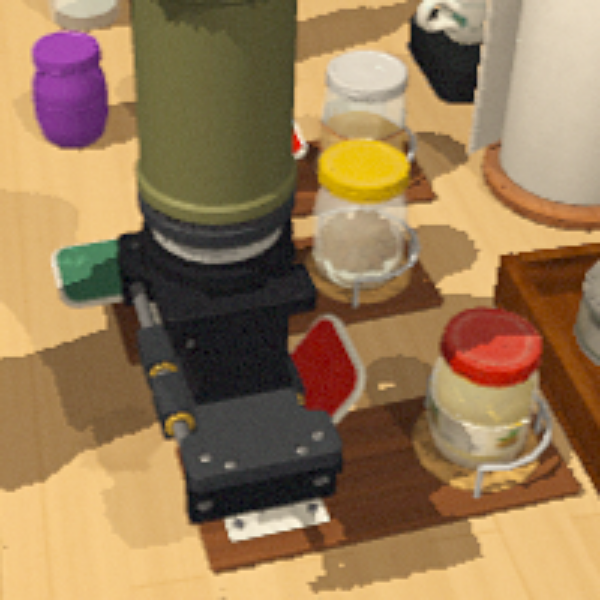

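The mustard tag is raised (crop 330,370) and everything else is untouched. Next I go up and over to its back, staying above jar height.

>>> {"api": "jog_arm", "payload": {
  "moves": [0, 0, -0.15, 0, 0, 0, -1, 0, 0, -0.3, 0, 0, 0, -1, 0, 0, -0.45, 0, 0, 0, -1, -0.1, 0.003, -0.46, 0, 0, 0, -1, -0.25, 0.005, -0.46, 0, 0, 0, -1, -0.35, 0.005, -0.46, 0, 0, 0, -1, -0.35, 0.005, -0.35, 0, 0, 0, -1, -0.35, 0.005, -0.23, 0, 0, 0, -1]
}}

```text
time: 10.4
position: [0.6064, 0.0148, 0.0974]
tool_rot: [-0.113, 3.138, -0.0]
ft_force: [-0.7, 0.3, -0.3]
grip_width: 0.006
grip_force: 0.0
```

Run:
```python
from h import *
rows('mustard',[(.079,.095),(.03,.09),(.0,.085),(-.035,.08),(-.05,.06),(-.05,.048)])
snap("side","s5")
a=cv2.imread("pics/s5.png")[120:320,190:390]; cv2.imwrite("pics/s5c.png",cv2.resize(a,None,fx=3,fy=3))
```

```text
t 10.4 at [0.6064 0.0148 0.0974] F [-0.71  0.29 -0.34] gw 0.01
(0.079, 0.095) [0.004 0.    0.008] [-0.     0.001 -0.001]
(0.03, 0.09) [ 0.167 -0.     0.025] [-0.     0.001 -0.001]
(0.0, 0.085) [ 0.267 -0.     0.041] [-0.     0.001 -0.001]
(-0.035, 0.08) [ 0.384 -0.     0.058] [-0.     0.001 -0.001]
(-0.05, 0.06) [ 0.434 -0.     0.124] [-0.     0.001 -0.001]
(-0.05, 0.048) [ 0.434 -0.     0.164] [-0.     0.001 -0.001]
```

View pics/s5c.png

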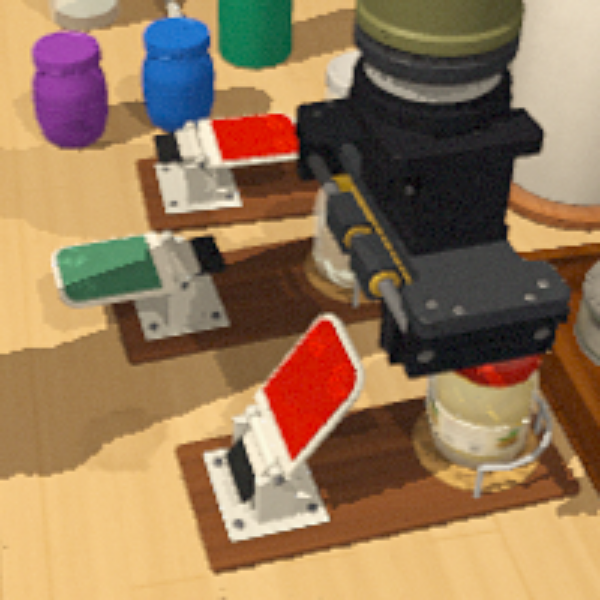

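The tag is leaning back at about 50° (end at crop 345,330), and the gripper is behind it above the jar. Now I sweep forward.

>>> {"api": "jog_arm", "payload": {
  "moves": [0.04, 0, 0.02, 0, 0, 0, -1, 0.1, 0, 0.025, 0, 0, 0, -1, 0.16, 0, 0.03, 0, 0, 0, -1, 0.22, 0, 0.035, 0, 0, 0, -1, 0.28, 0, 0.045, 0, 0, 0, -1, 0.33, 0, 0.055, 0, 0, 0, -1, 0.38, 0, 0.06, 0, 0, 0, -1, 0.38, 0, 0.06, 0, 0, 0, -1]
}}

```text
time: 11.45
position: [0.4909, 0.0067, 0.0802]
tool_rot: [0.113, -3.139, -0.001]
ft_force: [0.3, -0.2, 0.1]
grip_width: 0.004
grip_force: 0.0
```

>>> {"api": "jog_arm", "payload": {
  "moves": [0.02, 0, 0.02, 0, 0, 0, -1, 0.04, 0, 0.04, 0, 0, 0, -1, 0.055, 0, 0.06, 0, 0, 0, -1, 0.055, 0, 0.08, 0, 0, 0, -1, 0.055, 0, 0.095, 0, 0, 0, -1, 0.055, 0, 0.103, 0, 0, 0, -1, 0.055, 0, 0.106, 0, 0, 0, -1, 0.055, 0, 0.106, 0, 0, 0, -1]
}}

```text
time: 12.45
position: [0.4754, 0.0055, 0.0492]
tool_rot: [0.113, -3.139, -0.001]
ft_force: [-3.7, -0.4, 9.7]
grip_width: 0.004
grip_force: 4.8
```

>>> {"api": "jog_arm", "payload": {
  "moves": [0, 0, -0.15, 0, 0, 0, -1, 0, 0, -0.3, 0, 0, 0, -1, 0, 0, -0.45, 0, 0, 0, -1, 0, 0, -0.6, 0, 0, 0, -1, 0, 0, -0.75, 0, 0, 0, -1, 0, 0, -0.85, 0, 0, 0, -1, 0, 0, -0.85, 0, 0, 0, -1, 0, 0, -0.85, 0, 0, 0, -1]
}}

```text
time: 13.45
position: [0.4752, 0.0055, 0.3023]
tool_rot: [0.113, -3.138, 0.0]
ft_force: [0.2, -0.3, 0.3]
grip_width: 0.006
grip_force: 0.0
```

Run:
```python
from h import *
im=snap("side","s6")
for n in("honey","mustard"):
    s=1 if n=="honey" else -1
    for a in(0,8): # expected end corners (px) for flat / 8deg raised
        r=np.radians(a); print(n,a,[proj(im,goal(n,s*.082*np.cos(r),.046+.082*np.sin(r),y)[0])[0].round(1).tolist() for y in(-.025,.025)])
a=cv2.imread("pics/s6.png")[120:320,190:390]; cv2.imwrite("pics/s6c.png",cv2.resize(a,None,fx=3,fy=3,interpolation=cv2.INTER_CUBIC))
```

```text
honey 0 [[292.2, 170.0], [287.5, 158.5]]
honey 8 [[292.1, 165.8], [287.3, 154.4]]
mustard 0 [[234.1, 287.9], [228.4, 265.8]]
mustard 8 [[234.2, 283.1], [228.5, 261.1]]
```

View pics/s6c.png

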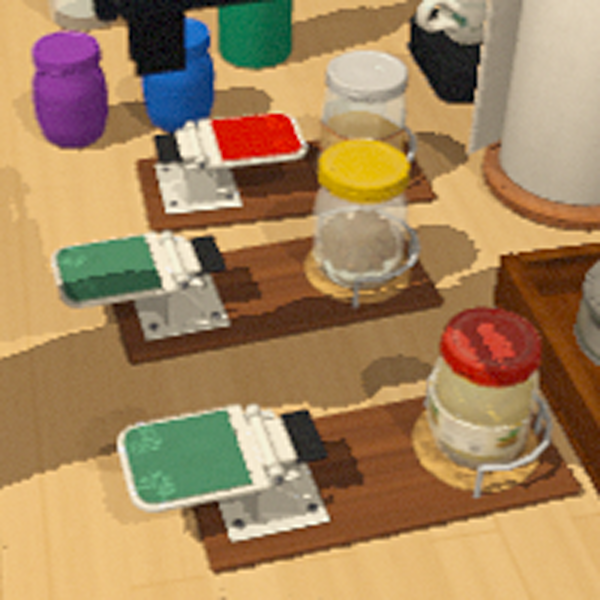

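Honey is red up and mustard green up. Their end corners (full-image px 292,170 and 235,287) match the "flat" predictions, the nut tag is still on green and the jars are in place. Handing in.

```bash
python3 -c "
from bench import ctrl
print(ctrl.close_job())"
```

```text
the job is handed in; nothing more can be done
None
```

The job is handed in at about 13.5 s; no verdict was returned, but the last side view shows the honey tag flat to the back (red up), the mustard tag flat to the front (green up), the nut tag still down on green, and the jars standing in place.

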